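Fetch the idler pulley from behind the front stock

TASK

Fetch the idler pulley out of the back row of the steel stock drawer for the order being picked: first move the two tall things that stand in front of it out onto the rubber counter mat, upright, then lay the pulley flat in the empty compartment of the order tray. After that put each thing you moved back, upright, on the spot in the drawer where it stood, the carton square to the drawer. Set things down rather than dropping them, knock nothing over, and leave the rest of the stock where it is.

Things in the scene. Friction and masses are not known exactly. Their poses are not given: they have to be found in the camera images.
- drawer: Open-topped grey steel stock drawer, fixed, 210 (x) by 306 (y) by 45 mm high, walls and floor 3 mm. Origin: centre of its underside; z up; its front (pull, label holder) is at -x. Front row: three tall things 100 mm apart along y, at x = -58. Back row, x = -2: two low things at y = +50 and -50. A 40 mm high cross wall at x = +43 parts off low fixed stock at the rear. Order within each row varies.
- filter: White painted spin-on oil filter, an upright round canister, diameter 62 mm, straight-sided from 4 to 106 mm up, domed top with a small hexagon nut, 123 mm high in all, about 0.35 kg. Origin: centre of its underside; z up its axis. In the front row.
- carton: Plain brown cardboard carton with a paper label, standing upright, 50 by 50 mm and 118 mm high, rigid, about 0.2 kg. Origin: centre of its underside; x and y square to its side faces, z up; starts square to the drawer within 3 degrees. In the front row.
- aerosol: Aluminium aerosol can standing upright, diameter 50 mm, straight-sided from 2 to 108 mm up, shoulder and narrower black cap (diameter 34 mm) above, 130 mm high in all, about 0.3 kg. Origin: centre of its underside; z up its axis. In the front row.
- pulley: The idler pulley: a dark steel disc lying flat, smooth rim, diameter 60 mm, 28 mm thick, ball bearing in its centre, about 0.3 kg. Origin: centre of its underside; z up its axis. In the drawer's back row, behind the gap between two neighbours of the front row: those two stand in front of it.
- valve: Solenoid valve, stays where it is: brass block 40 (x, 48 over its ports) by 34 mm with a black square coil on top, 52 mm high; about 0.3 kg. Origin: centre of its underside. The other thing in the back row of the drawer.
- mat: Black ribbed rubber counter mat, fixed, the side area: 200 (x) by 150 (y) by 4 mm thick, to the left or right of the drawer. Origin: centre of its underside (its top is 4 mm higher); z up.
- order_tray: Shallow grey plastic tray, fixed, on the other side of the drawer from the mat: 220 (x) by 132 (y) by 28 mm high, walls and floor 3 mm. Origin: centre of its underside; z up. A cross wall parts it in two: the part at -x holds a picked carton (fixed, top at z = 48 mm); the other is empty, 126 by 126 mm inside, its centre at x = +44 mm, y = 0, its floor at z = 3 mm.

How it is judged:
By the outcome, as a careful person would: the job done as asked, in the order asked, and still so for the second after the job is handed in, with the robot touching nothing.
It also fails if it takes over 134 s, if anything falls off the work surface, if the arm or the gripper's body presses on something with over 40 N, if the wrist force passes 120 N, or if a joint passes its speed limit or range.

ROBOT

A 6-joint arm with a two-finger parallel gripper is mounted at the origin on the work surface. World frame = base frame: x ahead of the robot, y to its left, z up, the work surface at z = 0. Lengths are in m, angles in rad, forces in N, time in s.
With the tool pointing down it reaches from about 0.275 to 0.875 m from the base axis. Payload 12.5 kg.
Tool frame: the origin (TCP) lies at the centre of the arm's flange, where the gripper is bolted on; the fingertips stand 173 mm ahead of it and the grasp point (between the pads) lies 155 mm ahead of it; z points along the fingers, y is the line along which they close (so a half turn about z gives the same grasp; the last joint's range is limited). The gripper opens to 85 mm and grips with 20 to 120 N. Pads are 22 mm wide; open, the fingers measure 114 mm over their backs; the gripper's body (76 mm by 85 mm) begins 54 mm behind the grasp point. The pads swing forward as they close: fully open they stand 13 mm farther back than shut.
Start: joints at [-1.357, 0.351, 1.652, -0, 1.139, -0.085], TCP at [0.162, -0.526, 0.405] pointing down, gripper open.
Joint ranges: [-2.75, 2.75], [-0.79, 2.1], [0.01, 2.65], [-1.57, 4.71], [0.07, 3.14], [-2.87, 2.87]. Speed limits (rad/s): [2.22, 2.22, 2.79, 3.14, 3.14, 3.14].

INTERFACE

Orientations are given as a 3x3 rotation matrix whose columns are the frame's x, y, z axes.
In Python, from bench import env gives the robot as it stands. The module is installed in compiled form; this text tells all that it offers.
- The arm moves only by the shell command python3 -m pendant 'ROWS' [OPENING]. ROWS is text: rows parted by semicolons, each of 6 numbers parted by spaces: the shift along the tool's x, y, z in mm, then the turn, a rotation vector about the tool's x, y, z in rad. A call has 1 to 8 rows; each row shifts and turns the commanded pose from where the row before left it, along the tool's axes as they then stand; what a row does not reach is not made up. A row lasts 1/12 s, in which the tool goes at most 41.7 mm and 7.16 degrees, less where a joint would pass 70% of its speed; a pose out of reach is approached as far as the arm can. A call with a gripper value outside its range is refused whole. OPENING is the opening, from -1 (shut) to 1 (fully open), set as the call begins (- or left out, the last holds). The fingers move at their own pace and stop on an object; the grip force is fixed at half the most. Time passes only in rows, so rows that do not move let the fingers close. It gives the time, the measured TCP pose, the force, the opening and the grip force at its end, in the units of the state.
- env.read_state(): the state, without advancing time (a new reading comes with each control period).
- env.get_image(name): name is "side" or "top" or "wrist"; returns (picture, depth): 480x640x3 uint8, red, green, blue; 480x640 float32, m along the optical axis (not along the pixel's ray), 0 where there is no reading.
- env.camera_info(name): a dict with "intrinsics" (3x3 intrinsics, pixels), "camera_from_world" (4x4, takes a point from world to camera coordinates). Camera axes: x right, y up, looking along -z (the intrinsics and any distortion apply to the point x, -y, -z); pixel columns grow to the right and rows downward; lengths in m; the calibration is good to about 2 mm. A picture is of the moment at which its call begins: read the wrist's pose just before it. camera_info takes no time and is no camera call; for the wrist camera it gives the pose at the moment of the call.
- env.hand_in(): hands the job in; it is judged then, once.
The state is a dict: "t": time; "qpos": joint angles; "joint_vel": joint speeds; "joint_torque": joint torques, N m; "tcp_pos": TCP position; "tool_rot": TCP orientation; "wrist_force": force on the tool from outside, world axes, zero at the start; "moment": the same for the moment, N m; "grip_width": finger opening in m; "grip_force": force on a finger pad.
Only numpy, scipy, OpenCV 4.12 (cv2) and the standard library are available. Lean on these libraries where they do the work, as an engineer would, in place of code of your own. Each camera call takes 0.05 s, during which the arm holds its last target. There are 200 camera calls.

## Working session

There is one attempt and no reset: what is moved stays moved. The work goes in short steps, Python scripts to look and compute and a shell command to move; the robot and the scene stay as the last step left them, time stands still between calls to the robot, and variables do not carry over. Pictures are saved under pics/ and viewed, at most 14 in all, crops included, and the job is handed in when it is done.

```bash
ls; mkdir -p pics; python3 - <<'E'
from bench import env
import cv2,numpy as np
np.set_printoptions(precision=4,suppress=True)
s=env.read_state();print(s['t'],s['tcp_pos'],s['tool_rot'],s['grip_width'],s['qpos'])
for n in ['top','side','wrist']:
    i=env.camera_info(n);print(n,i)
    im,d=env.get_image(n);cv2.imwrite(f'pics/{n}0.png',im[...,::-1]);np.save(f'{n}0.npy',d)
    print((d>0).mean())
E
```

```text
pics
0.0 [ 0.1619 -0.5255  0.4042] [[ 0.9557  0.2944 -0.0002]
 [ 0.2944 -0.9557  0.0011]
 [ 0.0001 -0.0012 -1.    ]] 0.08547755920269882 [-1.3566  0.3512  1.6524 -0.      1.1391 -0.0846]
top {'intrinsics': array([[439.8815,   0.    , 318.7809],
       [  0.    , 439.8815, 244.3532],
       [  0.    ,   0.    ,   1.    ]]), 'camera_from_world': array([[-0.0135, -0.9998, -0.0131,  0.0121],
       [ 0.983 , -0.0157,  0.1832, -0.5487],
       [-0.1833, -0.0104,  0.983 , -0.8389],
       [ 0.    ,  0.    ,  0.    ,  1.    ]])}
0.9962239583333333
side {'intrinsics': array([[456.1086,   0.    , 318.3742],
       [  0.    , 456.1086, 230.2212],
       [  0.    ,   0.    ,   1.    ]]), 'camera_from_world': array([[ 0.9502, -0.3117, -0.006 , -0.5128],
       [ 0.1941,  0.5764,  0.7938, -0.1574],
       [-0.2439, -0.7554,  0.6081, -0.7169],
       [ 0.    ,  0.    ,  0.    ,  1.    ]])}
0.9961263020833333
wrist {'intrinsics': array([[343.7891,   0.    , 321.0742],
       [  0.    , 343.7891, 235.4739],
       [  0.    ,   0.    ,   1.    ]]), 'camera_from_world': array([[ 0.2942, -0.9557, -0.0017, -0.5504],
       [ 0.9089,  0.2803, -0.3088,  0.0399],
       [ 0.2956,  0.0893,  0.9511, -0.3818],
       [ 0.    ,  0.    ,  0.    ,  1.    ]])}
0.9960611979166667
```

View pics/top0.png

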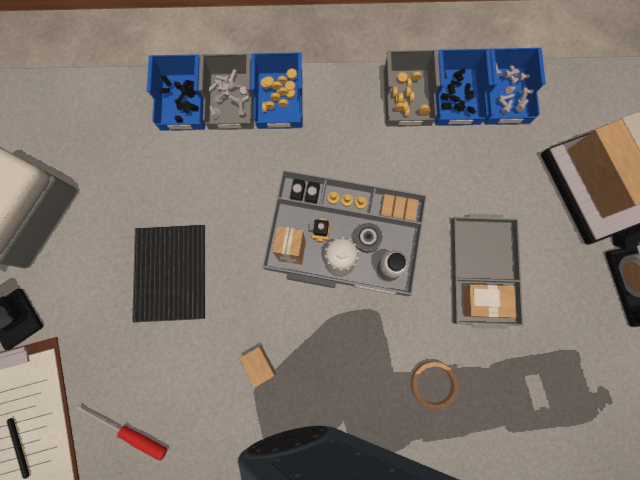

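View pics/side0.png

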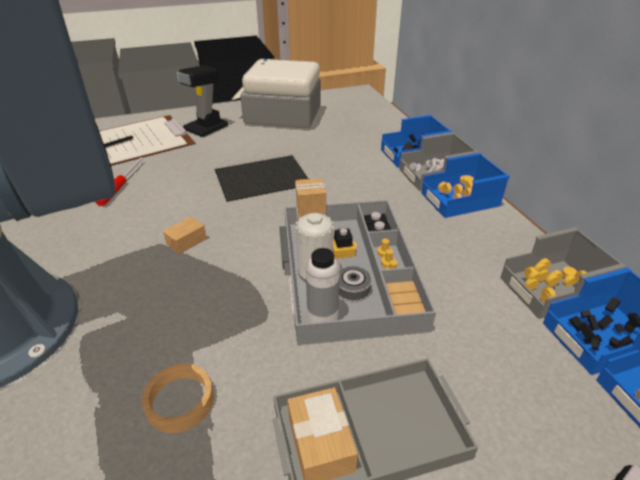

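Top view: mat on the left (+y, around px 169,273), tray on the right (486,270) with the empty part at its +x end. In the drawer (about 345,233), the front row from +y is carton (289,245), filter (341,254), aerosol (394,263). The pulley (368,237) is behind the filter/aerosol gap and the valve is at (320,230). The side view agrees, so filter and aerosol are the two to move.

```bash
cat > h.py <<'E'
import numpy as np,cv2
from bench import env
np.set_printoptions(precision=4,suppress=True)
def cloud(n,d,info=None):
    i=info or env.camera_info(n);K=i['intrinsics'];T=np.linalg.inv(i['camera_from_world'])
    v,u=np.mgrid[:480,:640]
    p=np.stack([(u-K[0,2])/K[0,0]*d,-(v-K[1,2])/K[1,1]*d,-d],-1)
    w=p@T[:3,:3].T+T[:3,3]; w[d<=0]=np.nan
    return w
def ray(n,uv,z,info=None):
    i=info or env.camera_info(n);K=i['intrinsics'];T=np.linalg.inv(i['camera_from_world'])
    uv=np.atleast_2d(uv).astype(float)
    p=np.stack([(uv[:,0]-K[0,2])/K[0,0],-(uv[:,1]-K[1,2])/K[1,1],-np.ones(len(uv))],-1)@T[:3,:3].T
    return T[:3,3]+p*((z-T[2,3])/p[:,2])[:,None]
def circ(p,r=None):
    from scipy.optimize import least_squares as ls
    f=(lambda q:np.hypot(p[:,0]-q[0],p[:,1]-q[1])-(r or q[2]))
    c=np.median(p,0); s=ls(f,[c[0],c[1]]+([] if r else [.03]),loss='soft_l1',f_scale=.001)
    return s.x,np.sqrt(np.mean(s.fun**2)),len(p)
E
python3 - <<'E'
from h import *
W={n:cloud(n,np.load(n+'0.npy')) for n in('top','side')}
img={n:cv2.imread(f'pics/{n}0.png') for n in W}
for n,uv in {'top':[(341,250),(394,258),(289,232),(368,225),(345,265),(230,200),(169,273),(486,240),(350,208)],'side':[(315,222),(322,258),(355,285),(262,176),(410,420),(330,243),(250,300)]}.items():
    for u,v in uv: print(n,(u,v),W[n][v,u])
# drawer rim
for n in W:
    w=W[n];z=w[...,2]
    m=(z>.040)&(z<.050)&(abs(w[...,0]-.56)<.2)&(abs(w[...,1])<.2)
    p=w[m][:,:2].astype(np.float32);print(n,len(p),cv2.minAreaRect(p))
    # flat things
    m=((z>.024)&(z<.032)&(w[...,1]<-.2)&(w[...,1]>-.5)&(w[...,0]>.3)&(w[...,0]<.7))
    p=w[m][:,:2].astype(np.float32);print('tray',len(p),cv2.minAreaRect(p))
    hsv=img[n]; m=(hsv.max(-1)<60)&(abs(z)<.02)&(w[...,1]>.2)&(w[...,1]<.5)&(w[...,0]>.35)&(w[...,0]<.7)
    p=w[m];print('mat',len(p),cv2.minAreaRect(p[:,:2].astype(np.float32)),np.median(p[:,2]))
    tall=((z>.06)&(z<.14)&(abs(w[...,0]-.56)<.13)&(abs(w[...,1])<.17)).astype(np.uint8)
    k,l,st,c=cv2.connectedComponentsWithStats(tall)
    for j in range(1,k):
        if st[j,4]>50:
            q=w[l==j];print(' tall',st[j],c[j],q.min(0),q.max(0))
E
```

```text
top (341, 250) [ 0.5236 -0.0375  0.126 ]
top (394, 258) [ 0.506  -0.1332  0.1333]
top (289, 232) [0.5597 0.0586 0.1228]
top (368, 225) [ 0.5916 -0.0987  0.032 ]
top (345, 265) [ 0.4965 -0.0446  0.1193]
top (230, 200) [0.6594 0.1969 0.0022]
top (169, 273) [0.501  0.322  0.0042]
top (486, 240) [ 0.5609 -0.35    0.0058]
top (350, 208) [ 0.6367 -0.0641  0.0029]
side (315, 222) [ 0.5184 -0.0501  0.1244]
side (322, 258) [ 0.4982 -0.1456  0.1324]
side (355, 285) [ 0.5648 -0.1168  0.0319]
side (262, 176) [0.5044 0.3203 0.004 ]
side (410, 420) [ 0.552  -0.3433  0.003 ]
side (330, 243) [ 0.5399 -0.0624  0.0851]
side (250, 300) [ 0.398  -0.063  -0.0012]
top 1479 ((0.5726058483123779, -0.04850210249423981), (0.3063030540943146, 0.22415629029273987), 78.52300262451172)
tray 1190 ((0.5005906224250793, -0.3499308228492737), (0.29955849051475525, 0.39813780784606934), 89.95891571044922)
mat 6041 ((0.5035150647163391, 0.3222510814666748), (0.19864751398563385, 0.1503857970237732), 2.148365020751953) 0.004529183296632433
 tall [272 226  32  35 888] [288.0045 243.1914] [0.5145 0.0336 0.0601] [0.5721 0.0905 0.1268]
 tall [325 237  33  37 941] [340.7396 254.864 ] [ 0.4881 -0.0682  0.0606] [ 0.551  -0.0079  0.13  ]
 tall [378 250  31  30 685] [392.946  264.3533] [ 0.475  -0.1627  0.061 ] [ 0.5246 -0.1118  0.1372]
side 1632 ((0.5748830437660217, -0.04920834302902222), (0.3099938929080963, 0.22150012850761414), 78.7231674194336)
tray 3094 ((0.47663944959640503, -0.3057814836502075), (0.2116393893957138, 0.35276734828948975), 89.9695816040039)
mat 2251 ((0.5025438666343689, 0.31973981857299805), (0.19397909939289093, 0.14845077693462372), 2.7026705741882324) 0.0036916862494751346
 tall [ 295  179   45  124 3963] [316.2972 241.0532] [ 0.4758 -0.1652  0.06  ] [0.5718 0.0902 0.1344]
```

View pics/wrist0.png

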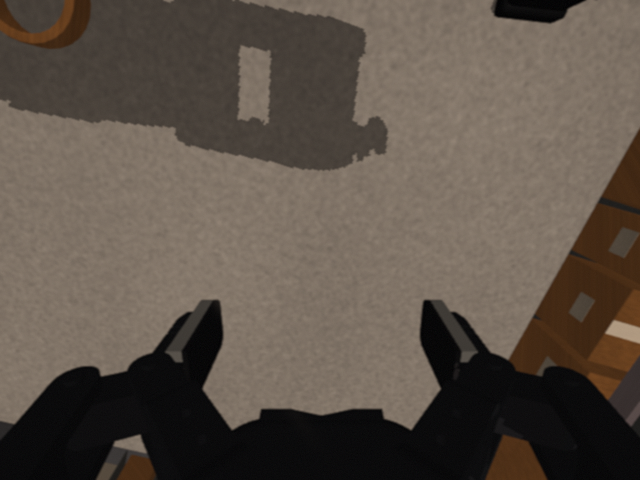

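Wrist view: only counter with the arm's shadow, and the open fingers at (205,330) and (435,330). Next I fit the poses more precisely.

```bash
cat > fit.py <<'E'
from h import *
from scipy.optimize import least_squares as ls
def run(tags):
    for n in('top','side'):
        w=cloud(n,np.load(f'{n}{tags}.npy'));z=w[...,2]
        near=lambda c,r:np.hypot(w[...,0]-c[0],w[...,1]-c[1])<r
        for nm,c,r,zl,zh in[('filter',(.519,-.038),.031,.055,.1),('aerosol',(.5,-.137),.025,.055,.1),('pulley',(.574,-.1),.03,.01,.024)]:
            p=w[near(c,.04)&(z>zl)&(z<zh)][:,:2]
            t=w[near(c,.02)][:,2]
            if len(p)>15: print(n,nm,'side pts',circ(p,r),'top z',np.nanpercentile(t,[50,97]))
        p=w[near((.574,-.1),.034)&(z>.024)&(z<.035)];print(n,'pulley top',cv2.minEnclosingCircle(p[:,:2].astype(np.float32)),len(p),np.median(p[:,2]))
        def rect(mask,h,x0):
            p=w[mask][:,:2]
            def f(q):
                c,s=np.cos(q[2]),np.sin(q[2]);d=p-q[:2];a=d@[c,s];b=d@[-s,c]
                # distance to rectangle outline (mid wall)
                return np.minimum(np.abs(np.abs(a)-h[0]),np.abs(np.abs(b)-h[1]))
            return ls(f,x0,loss='soft_l1',f_scale=.002,x_scale=[.01,.01,.05]),len(p)
        r,k=rect((z>.038)&(z<.052)&near((.57,-.05),.2),(.1035,.1515),[.57,-.05,-.19]);print(n,'drawer',r.x,np.median(r.fun),k)
        r,k=rect((z>.02)&(z<.034)&near((.5,-.35),.135),(.1085,.0645),[.5,-.35,0]);print(n,'tray',r.x,np.median(r.fun),k)
        for nm,c in(('drawer floor',(.555,0)),('tray floor',(.55,-.35)),('mat',(.5,.32)),('table',(.45,.2))):
            print(n,nm,np.nanmedian(z[near(c,.015)]))
run('0')
i=np.linalg.inv(env.camera_info('wrist')['camera_from_world']);s=env.read_state()
print('wristcam in tool',s['tool_rot'].T@(i[:3,3]-s['tcp_pos']))
E
python3 fit.py
```

```text
top filter side pts (array([ 0.52  , -0.0383]), np.float64(0.00030532215752978974), 75) top z [0.12   0.1286]
top aerosol side pts (array([ 0.4712, -0.1038]), np.float64(0.007629380441291466), 103) top z [0.1327 0.1354]
top pulley side pts (array([ 0.57  , -0.0974]), np.float64(0.007876270294011957), 52) top z [0.0326 0.0361]
top pulley top ((0.5679713487625122, -0.09723111242055893), 0.030120905488729477) 587 0.03195692119128357
top drawer [ 0.5761 -0.0498 -0.1935] 0.0029422939865668685 2031
top tray [ 0.4946 -0.3388 -0.0453] 0.0013996587989412099 1298
top drawer floor 0.004438018729353899
top tray floor 0.0037611808596261787
top mat 0.0041860907044722895
top table 0.0008797073073359973
side filter side pts (array([ 0.5209, -0.0387]), np.float64(0.0007506947529160514), 489) top z [0.1195 0.1266]
side aerosol side pts (array([ 0.5013, -0.1381]), np.float64(0.0006992981900362784), 722) top z [0.1314 0.1338]
side pulley side pts (array([ 0.5695, -0.0979]), np.float64(0.004714288567308357), 216) top z [0.0319 0.0341]
side pulley top ((0.5690449476242065, -0.09861590713262558), 0.031250037252902985) 719 0.031185896581155226
side drawer [ 0.5777 -0.0507 -0.1969] 0.0021077914213197824 2537
side tray [ 0.4955 -0.3401 -0.0619] 0.0017787046607029844 3504
side drawer floor 0.02256330002060869
side tray floor 0.0029051295211386385
side mat 0.00348824826091948
side table -0.00016144177098054158
wristcam in tool [0.0798 0.0012 0.0297]
```

```bash
cat > go.py <<'E'
# print tool-frame shift (mm) and turn to bring TCP to x y z yaw
import sys
from h import *
def go(x,y,z,yaw):
    s=env.read_state();R=s['tool_rot'];p=s['tcp_pos']
    y0=np.arctan2(R[1,0],R[0,0])
    print('t',s['t'],'tcp',p,'yaw %.4f'%y0,'w %.4f gf %.1f'%(s['grip_width'],s['grip_force']),'F',s['wrist_force'],'zaxis',R[:,2])
    print('shift mm',R.T@(np.array([x,y,z])-p)*1000,'turn z %.4f'%-(yaw-y0))
if __name__=='__main__': go(*map(float,sys.argv[1:5]))
E
python3 -m pendant '0 0 0 0 0 0.12;0 0 0 0 0 0.12;0 0 0 0 0 0.12;0 0 0 0 0 0.12;0 0 0 0 0 0.014;17 -36 0 0 0 0;17 -36 0 0 0 0;17 -36 0 0 0 0' 1
python3 -m pendant '17 -36 0 0 0 0;17 -36 0 0 0 0;17 -36 0 0 0 0;17 -36 0 0 0 0;17 -36 0 0 0 0;17 -36 0 0 0 0;17 -36 0 0 0 0;17 -36 0 0 0 0'
python3 go.py 0.5205 -0.0385 0.34 -0.195
```

```text
t: 0.82
tcp_pos: [0.2332, -0.4284, 0.4044]
tool_rot: [[0.981, -0.192, -0.0], [-0.192, -0.981, 0.001], [-0.0, -0.0, -1.0]]
wrist_force: [0.6, 0.6, 0.4]
grip_width: 0.0855
grip_force: 0.0
t: 1.48
tcp_pos: [0.4229, -0.1715, 0.4048]
tool_rot: [[0.982, -0.19, 0.0], [-0.19, -0.982, -0.0], [0.0, 0.0, -1.0]]
wrist_force: [0.2, -1.2, 1.0]
grip_width: 0.0855
grip_force: 0.0
t 1.4833 tcp [ 0.4229 -0.1715  0.4048] yaw -0.1914 w 0.0855 gf 0.0 F [ 0.1761 -1.1746  1.0022] zaxis [ 0.0003 -0.0002 -1.    ]
shift mm [  70.4709 -149.1668   64.8348] turn z 0.0036
```

```bash

python3 -m pendant '16 -35 0 0 0 0.0036;16 -35 0 0 0 0;16 -35 0 0 0 0;12 -25 0 0 0 0;0 0 0 0 0 0;0 0 0 0 0 0'
python3 - <<'E'
from h import *
import pickle
i=env.camera_info('wrist');im,d=env.get_image('wrist')
cv2.imwrite('pics/wrist1.png',im[...,::-1]);np.save('wrist1.npy',d);pickle.dump(i,open('w1.pkl','wb'))
w=cloud('wrist',d,i);z=w[...,2]
near=lambda c,r:np.hypot(w[...,0]-c[0],w[...,1]-c[1])<r
for nm,c,r,a,b in[('filter',(.520,-.0385),.031,.05,.1),('aerosol',(.501,-.1375),.025,.05,.1),('pulley',(.5685,-.098),.03,.008,.026)]:
    p=w[near(c,.04)&(z>a)&(z<b)][:,:2]
    if len(p)>20:print(nm,circ(p,r))
    t=w[near(c,.015)][:,2];
    if len(t):print(nm,'top',np.nanpercentile(t,[3,50,97]),len(t))
p=w[near((.5685,-.098),.036)&(z>.026)&(z<.035)];print(len(p),cv2.minEnclosingCircle(p[:,:2].astype(np.float32)) if len(p) else 0)
print('floor',np.nanmedian(z[near((.61,-.05),.01)]),'counter',np.nanmedian(z[near((.42,-.05),.01)]))
E
python3 go.py 0.5205 -0.0385 0.34 -0.195
```

```text
t: 1.98
tcp_pos: [0.5069, -0.0567, 0.4043]
tool_rot: [[0.981, -0.192, -0.001], [-0.192, -0.981, 0.0], [-0.001, 0.0, -1.0]]
wrist_force: [0.1, -0.3, 0.1]
grip_width: 0.0852
grip_force: 0.0
filter (array([ 0.5719, -0.067 ]), np.float64(0.006466954642895438), 394)
filter top [0.1206 0.3176 0.3293] 9914
aerosol (array([ 0.5375, -0.1114]), np.float64(0.0069015624214992305), 801)
aerosol top [0.1332 0.3003 0.3191] 4003
pulley top [0.0321 0.0339 0.0355] 801
3127 ((0.5689393877983093, -0.09880992025136948), 0.030180979520082474)
floor 0.0041496896811317185 counter 0.0011277053196190323
t 2.0333 tcp [ 0.5065 -0.0576  0.4044] yaw -0.1954 w 0.0851 gf 0.0 F [-0.0309  0.1203 -0.159 ] zaxis [-0.0007 -0.     -1.    ]
shift mm [ 10.1038 -21.4395  64.3915] turn z -0.0004
```

View pics/wrist1.png

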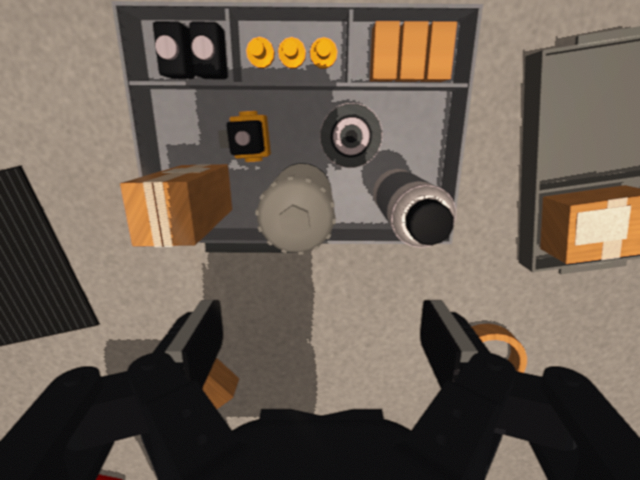

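Wrist view: the drawer is square to the image. Filter top is at (295,213), the aerosol cap at (430,222), the pulley at (351,135), the valve at (248,135) and the carton at (175,205). Three views agree on the pulley at (0.569, -0.0985). Now the filter.

```bash

python3 -m pendant '10 -21.5 30 0 0 0;0 0 30 0 0 0;0 0 30 0 0 0;0 0 30 0 0 0;0 0 30 0 0 0;0 0 14 0 0 0;0 0 0 0 0 0;0 0 0 0 0 0' 1
python3 go.py 0.5205 -0.0385 0.240 -0.195
```

```text
t: 2.7
tcp_pos: [0.5203, -0.0395, 0.2408]
tool_rot: [[0.98, -0.198, -0.001], [-0.198, -0.98, 0.0], [-0.001, 0.0, -1.0]]
wrist_force: [0.2, 0.0, 0.7]
grip_width: 0.0855
grip_force: 0.0
t 2.7 tcp [ 0.5203 -0.0395  0.2408] yaw -0.1990 w 0.0855 gf 0.0 F [0.1719 0.0398 0.7232] zaxis [-0.001   0.0001 -1.    ]
shift mm [-0.0493 -1.012   0.7681] turn z -0.0040
```

```bash

python3 -m pendant '0 -0.5 0 0 0 0;0 0 0 0 0 0;0 0 0 0 0 0;0 0 0 0 0 0;0 0 0 0 0 0;0 0 0 0 0 0;0 0 0 0 0 0;0 0 0 0 0 0' -1
python3 go.py 0.5205 -0.0385 0.240 -0.195
```

```text
t: 3.37
tcp_pos: [0.5211, -0.0384, 0.2425]
tool_rot: [[0.98, -0.197, 0.003], [-0.197, -0.98, -0.001], [0.003, 0.0, -1.0]]
wrist_force: [-2.2, -2.4, 8.0]
grip_width: 0.0604
grip_force: 64.3
t 3.3667 tcp [ 0.5211 -0.0384  0.2425] yaw -0.1984 w 0.0604 gf 64.3 F [-2.2295 -2.4161  7.9528] zaxis [ 0.0027 -0.0008 -1.    ]
shift mm [-0.5821  0.1829  2.5118] turn z -0.0034
```

```bash

python3 -m pendant '0 0 -15 0 0 0;0 0 -30 0 0 0;0 0 -30 0 0 0;0 0 -30 0 0 0;0 0 -30 0 0 0;0 0 -15 0 0 0;0 0 0 0 0 0;0 0 0 0 0 0'
python3 -m pendant '-3 -15 0 0 0 0;-3 -30 0 0 0 0;-3 -30 0 0 0 0;-3 -30 0 0 0 0;-3 -30 0 0 0 0;-3 -30 0 0 0 0;-3 -30 0 0 0 0;-3 -30 0 0 0 0'
python3 -m pendant '-3 -30 0 0 0 0;-3 -30 0 0 0 0;-3 -30 0 0 0 0;-3 -30 0 0 0 0;0 -15 0 0 0 0;0 0 0 0 0 0;0 0 0 0 0 0;0 0 0 0 0 0'
python3 go.py 0.555 0.320 0.245 -0.195
python3 - <<'E'
from h import *
for n in('top','side'):
    im,d=env.get_image(n);cv2.imwrite(f'pics/{n}1.png',im[...,::-1]);np.save(n+'1.npy',d)
cv2.imwrite('pics/both1.png',np.vstack([cv2.imread('pics/side1.png')[90:330,100:500],cv2.imread('pics/top1.png')[150:350,100:500]]))
w=cloud('side',d);z=w[...,2]
m=(np.hypot(w[...,0]-.555,w[...,1]-.32)<.05)&(z<.25);print('lowest under gripper',np.nanpercentile(z[m&(z>.03)],[0,1,5]))
p=w[m&(z>.16)&(z<.2)][:,:2];print(circ(p,.031) if len(p)>10 else 0)
E
```

```text
t: 4.03
tcp_pos: [0.5204, -0.0381, 0.3911]
tool_rot: [[0.98, -0.197, 0.001], [-0.197, -0.98, -0.0], [0.001, -0.0, -1.0]]
wrist_force: [-0.4, 0.7, -3.9]
grip_width: 0.0607
grip_force: 66.7
t: 4.7
tcp_pos: [0.5412, 0.1886, 0.3886]
tool_rot: [[0.98, -0.197, -0.003], [-0.197, -0.98, -0.001], [-0.003, 0.001, -1.0]]
wrist_force: [0.7, 0.2, -2.7]
grip_width: 0.0609
grip_force: 66.7
t: 5.37
tcp_pos: [0.5564, 0.3212, 0.3892]
tool_rot: [[0.98, -0.198, -0.002], [-0.198, -0.98, -0.001], [-0.002, 0.002, -1.0]]
wrist_force: [0.2, -0.9, -3.6]
grip_width: 0.0604
grip_force: 66.8
t 5.3667 tcp [0.5564 0.3212 0.3892] yaw -0.1989 w 0.0604 gf 66.8 F [ 0.2315 -0.9361 -3.563 ] zaxis [-0.0022 -0.0014 -1.    ]
shift mm [ -0.8121   1.1965 144.1885] turn z -0.0039
lowest under gripper [0.1494 0.1528 0.1577]
(array([0.5559, 0.3206]), np.float64(0.0013667479066532824), 518)
```

View pics/both1.png

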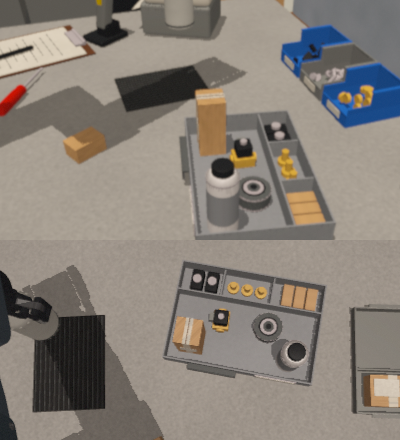

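The crop shows the filter held above the mat's far end (top view at 35,315 in the crop) with the other stock undisturbed. Its bottom is 0.240 below the TCP. Lowering.

```bash

python3 -m pendant '-1 1 20 0 0 -0.004;0 0 30 0 0 0;0 0 30 0 0 0;0 0 30 0 0 0;0 0 20 0 0 0;0 0 8 0 0 0;0 0 0 0 0 0;0 0 0 0 0 0'
python3 -m pendant '0 0 2 0 0 0;0 0 1 0 0 0;0 0 1 0 0 0;0 0 0 0 0 0;0 0 0 0 0 0'
python3 go.py 0.555 0.320 0.244 -0.195
```

```text
t: 6.13
tcp_pos: [0.5557, 0.3208, 0.2536]
tool_rot: [[0.981, -0.194, 0.001], [-0.194, -0.981, 0.0], [0.001, -0.001, -1.0]]
wrist_force: [-0.4, -0.1, -2.9]
grip_width: 0.0609
grip_force: 66.8
t: 6.55
tcp_pos: [0.5554, 0.3211, 0.249]
tool_rot: [[0.981, -0.194, 0.0], [-0.194, -0.981, 0.0], [0.0, -0.0, -1.0]]
wrist_force: [-0.1, 0.2, -4.2]
grip_width: 0.0601
grip_force: 66.8
t 6.55 tcp [0.5554 0.3211 0.249 ] yaw -0.1948 w 0.0601 gf 66.8 F [-0.1341  0.2171 -4.2202] zaxis [ 0.0004  0.0002 -1.    ]
shift mm [-0.1336  1.1895  5.0462] turn z 0.0002
```

```bash

python3 -m pendant '0 0 1 0 0 0;0 0 1 0 0 0;0 0 1 0 0 0;0 0 0.5 0 0 0;0 0 0 0 0 0;0 0 0 0 0 0'
python3 go.py 0.555 0.320 0.244 -0.195
```

```text
t: 7.05
tcp_pos: [0.5553, 0.3211, 0.2451]
tool_rot: [[0.981, -0.194, -0.0], [-0.194, -0.981, -0.0], [-0.0, 0.0, -1.0]]
wrist_force: [0.6, -0.9, -4.2]
grip_width: 0.0604
grip_force: 66.8
t 7.05 tcp [0.5553 0.3211 0.2451] yaw -0.1948 w 0.0604 gf 66.8 F [ 0.5754 -0.8926 -4.1918] zaxis [-0.0001 -0.     -1.    ]
shift mm [-0.1302  1.1226  1.1173] turn z 0.0002
```

```bash

python3 -m pendant '0 0 0.7 0 0 0;0 0 0 0 0 0;0 0 0 0 0 0'
python3 go.py 0.555 0.320 0.244 -0.195
```

```text
t: 7.3
tcp_pos: [0.5553, 0.3211, 0.2445]
tool_rot: [[0.981, -0.194, -0.0], [-0.194, -0.981, 0.0], [-0.0, -0.0, -1.0]]
wrist_force: [-0.2, 0.1, -3.8]
grip_width: 0.0607
grip_force: 66.8
t 7.3 tcp [0.5553 0.3211 0.2445] yaw -0.1948 w 0.0607 gf 66.8 F [-0.2084  0.066  -3.7851] zaxis [-0.0001  0.     -1.    ]
shift mm [-0.112   1.1637  0.4761] turn z 0.0002
```

Lower until the wrist force shows contact.

```bash

python3 -m pendant '0 0 0.5 0 0 0;0 0 0 0 0 0;0 0 0 0 0 0'
python3 -m pendant '0 0 0.5 0 0 0;0 0 0 0 0 0;0 0 0 0 0 0'|grep -E 'tcp|force'
python3 -m pendant '0 0 0.5 0 0 0;0 0 0 0 0 0;0 0 0 0 0 0'|grep -E 'tcp|force'
```

```text
t: 7.55
tcp_pos: [0.5553, 0.3211, 0.244]
tool_rot: [[0.981, -0.194, -0.0], [-0.194, -0.981, 0.0], [-0.0, -0.0, -1.0]]
wrist_force: [0.6, 0.7, -4.3]
grip_width: 0.0602
grip_force: 66.8
tcp_pos: [0.5554, 0.3211, 0.2436]
wrist_force: [-0.1, 0.9, -1.9]
grip_force: 67.0
tcp_pos: [0.5554, 0.3211, 0.2436]
wrist_force: [-2.3, -2.9, 6.2]
grip_force: 67.6
```

Contact at TCP 0.2436, so bottom = TCP − 0.2396. Release and go up.

```bash

python3 -m pendant '0 0 -0.5 0 0 0;0 0 0 0 0 0' 
python3 -m pendant '0 0 0 0 0 0;0 0 0 0 0 0;0 0 0 0 0 0;0 0 0 0 0 0;0 0 0 0 0 0;0 0 0 0 0 0' 1
python3 -m pendant '0 0 -15 0 0 0;0 0 -30 0 0 0;0 0 -40 0 0 0;0 0 -40 0 0 0;0 0 -35 0 0 0;0 0 0 0 0 0;0 0 0 0 0 0' 
python3 - <<'E'
from h import *
for n in('top','side'):
    im,d=env.get_image(n);cv2.imwrite(f'pics/{n}2.png',im[...,::-1]);np.save(n+'2.npy',d)
    w=cloud(n,d);z=w[...,2];near=lambda c,r:np.hypot(w[...,0]-c[0],w[...,1]-c[1])<r
    for a,b in((.02,.05),(.055,.1)):
        p=w[near((.555,.321),.045)&(z>a)&(z<b)][:,:2];print(n,circ(p,.031) if len(p)>10 else len(p))
    p=w[near((.5013,-.138),.045)&(z>.055)&(z<.1)][:,:2];print(n,'aer',circ(p,.025) if len(p)>10 else len(p))
E
python3 go.py 0.501 -0.1378 0.395 -0.195
```

```text
t: 8.22
tcp_pos: [0.5554, 0.3211, 0.2436]
tool_rot: [[0.981, -0.194, 0.0], [-0.194, -0.981, 0.0], [0.0, -0.0, -1.0]]
wrist_force: [-1.2, -0.9, 1.5]
grip_width: 0.0609
grip_force: 67.3
t: 8.72
tcp_pos: [0.5553, 0.3211, 0.2435]
tool_rot: [[0.981, -0.194, 0.0], [-0.194, -0.981, 0.0], [0.0, -0.0, -1.0]]
wrist_force: [-0.8, -0.0, 0.2]
grip_width: 0.0857
grip_force: 0.0
t: 9.3
tcp_pos: [0.5554, 0.3212, 0.4056]
tool_rot: [[0.981, -0.194, 0.004], [-0.194, -0.981, 0.002], [0.003, -0.002, -1.0]]
wrist_force: [0.9, -0.1, -0.8]
grip_width: 0.0854
grip_force: 0.0
top (array([0.5541, 0.3218]), np.float64(0.0005139104709147699), 151)
top (array([0.5287, 0.2723]), np.float64(0.009528092749622663), 254)
top aer (array([ 0.4705, -0.1037]), np.float64(0.00762422485664394), 109)
side (array([0.5552, 0.3207]), np.float64(0.0014170595585072062), 303)
side (array([0.555 , 0.3208]), np.float64(0.0013796849179940126), 478)
side aer (array([ 0.5013, -0.1381]), np.float64(0.0006627191507985503), 723)
t 9.4 tcp [0.5551 0.321  0.4024] yaw -0.1948 w 0.0852 gf 0.0 F [ 0.3647 -0.376  -0.9438] zaxis [-0.0015 -0.0007 -1.    ]
shift mm [ 35.7125 460.5804   7.7654] turn z 0.0002
```

```bash

python3 -m pendant '3 30 0 0 0 0;3 38 0 0 0 0;3 38 0 0 0 0;3 38 0 0 0 0;3 38 0 0 0 0;3 38 0 0 0 0;3 38 0 0 0 0;3 38 0 0 0 0' 
python3 -m pendant '3 38 0 0 0 0;3 38 0 0 0 0;3 38 0 0 0 0;3 38 0 0 0 0;0 10 0 0 0 0;0 0 0 0 0 0;0 0 0 0 0 0' 
python3 go.py 0.501 -0.1378 0.245 -0.195
```

```text
t: 10.07
tcp_pos: [0.5208, 0.0244, 0.4019]
tool_rot: [[0.981, -0.193, -0.003], [-0.193, -0.981, 0.0], [-0.003, 0.0, -1.0]]
wrist_force: [0.6, 0.6, 0.2]
grip_width: 0.0855
grip_force: 0.0
t: 10.65
tcp_pos: [0.5018, -0.1352, 0.4023]
tool_rot: [[0.981, -0.195, -0.002], [-0.195, -0.981, 0.001], [-0.002, -0.001, -1.0]]
wrist_force: [-0.0, 0.1, -0.4]
grip_width: 0.0855
grip_force: 0.0
t 10.65 tcp [ 0.5018 -0.1352  0.4023] yaw -0.1961 w 0.0855 gf 0.0 F [-0.0101  0.0857 -0.3962] zaxis [-0.0021  0.0011 -1.    ]
shift mm [  0.0414   2.8601 157.3019] turn z -0.0011
```

```bash

python3 -m pendant '0 2.7 30 0 0 0;0 0 30 0 0 0;0 0 30 0 0 0;0 0 30 0 0 0;0 0 25 0 0 0;0 0 11 0 0 0;0 0 0 0 0 0;0 0 0 0 0 0'|grep -E 'tcp|force'
python3 go.py 0.501 -0.1378 0.246 -0.195
```

```text
tcp_pos: [0.5018, -0.1371, 0.2478]
wrist_force: [0.4, 0.4, 1.1]
grip_force: 0.0
t 11.3167 tcp [ 0.5018 -0.1371  0.2478] yaw -0.1937 w 0.0852 gf 0.0 F [0.3916 0.3707 1.1277] zaxis [-0.0004  0.0002 -1.    ]
shift mm [-0.7006  0.8284  1.822 ] turn z 0.0013
```

```bash

python3 -m pendant '0 0 0 0 0 0;0 0 0 0 0 0;0 0 0 0 0 0;0 0 0 0 0 0;0 0 0 0 0 0;0 0 0 0 0 0;0 0 0 0 0 0;0 0 0 0 0 0' -1
python3 go.py 0.501 -0.1378 0.246 -0.195
```

```text
t: 11.98
tcp_pos: [0.5018, -0.138, 0.249]
tool_rot: [[0.981, -0.194, 0.002], [-0.194, -0.981, -0.001], [0.002, 0.0, -1.0]]
wrist_force: [-1.6, 1.4, 10.6]
grip_width: 0.0483
grip_force: 61.9
t 11.9833 tcp [ 0.5018 -0.138   0.249 ] yaw -0.1948 w 0.0483 gf 61.9 F [-1.5978  1.3937 10.6201] zaxis [ 0.0021 -0.0007 -1.    ]
shift mm [-0.8571 -0.0074  2.9936] turn z 0.0002
```

```bash

python3 -m pendant '0 0 -15 0 0 0;0 0 -30 0 0 0;0 0 -30 0 0 0;0 0 -30 0 0 0;0 0 -30 0 0 0;0 0 -15 0 0 0;0 0 0 0 0 0'|grep -E 'tcp|force'
python3 -m pendant '-5 -15 0 0 0 0;-10 -32 0 0 0 0;-10 -32 0 0 0 0;-10 -32 0 0 0 0;-10 -32 0 0 0 0;-10 -32 0 0 0 0;-10 -32 0 0 0 0;-10 -32 0 0 0 0'|grep -E 'tcp|force'
python3 -m pendant '-10 -32 0 0 0 0;-10 -32 0 0 0 0;-10 -32 0 0 0 0;-10 -32 0 0 0 0;-10 -32 0 0 0 0;-10 -32 0 0 0 0;-3 -12 0 0 0 0;0 0 0 0 0 0'|grep -E 'tcp|force'
python3 go.py 0.452 0.320 0.255 -0.195
```

```text
tcp_pos: [0.5017, -0.138, 0.4012]
wrist_force: [-0.0, 0.9, -3.4]
grip_force: 63.3
tcp_pos: [0.4733, 0.1126, 0.3963]
wrist_force: [1.2, 0.8, -2.4]
grip_force: 63.2
tcp_pos: [0.4511, 0.3255, 0.396]
wrist_force: [-0.3, -0.8, -3.3]
grip_force: 63.4
t 13.9 tcp [0.4511 0.3255 0.396 ] yaw -0.1921 w 0.0486 gf 63.4 F [-0.2671 -0.7877 -3.2716] zaxis [-0.0016 -0.0005 -1.    ]
shift mm [  2.1104   5.1519 141.0121] turn z 0.0029
```

```bash

python3 -m pendant '2 5 20 0 0 0;0 0 30 0 0 0;0 0 30 0 0 0;0 0 30 0 0 0;0 0 18 0 0 0;0 0 8 0 0 0;0 0 0 0 0 0;0 0 0 0 0 0'|grep -E 'tcp|force'
python3 -m pendant '0 0 1.5 0 0 0;0 0 1 0 0 0;0 0 0 0 0 0;0 0 0 0 0 0;0 0 0 0 0 0'
python3 - <<'E'
from h import *
im,d=env.get_image('side');w=cloud('side',d);z=w[...,2];m=(np.hypot(w[...,0]-.452,w[...,1]-.32)<.03)&(z<.25)
print('can low z',np.percentile(z[m&(z>.0)],[0,1,3,6,10]))
E
```

```text
tcp_pos: [0.4532, 0.3178, 0.2619]
wrist_force: [-0.3, -0.1, -3.1]
grip_force: 63.4
t: 14.98
tcp_pos: [0.4529, 0.3182, 0.2594]
tool_rot: [[0.981, -0.193, 0.001], [-0.193, -0.981, 0.0], [0.001, -0.0, -1.0]]
wrist_force: [0.4, -0.4, -2.4]
grip_width: 0.0485
grip_force: 63.4
can low z [0.0008 0.0021 0.0032 0.0038 0.0049]
```

```bash

python3 -m pendant '0 0 2 0 0 0;0 0 2 0 0 0;0 0 2 0 0 0;0 0 1.5 0 0 0;0 0 0 0 0 0;0 0 0 0 0 0'|grep -E 'tcp|force'
python3 -m pendant '0 0 0.7 0 0 0;0 0 0 0 0 0;0 0 0 0 0 0'|grep -E 'tcp|force'
python3 -m pendant '0 0 0.5 0 0 0;0 0 0 0 0 0;0 0 0 0 0 0'|grep -E 'tcp|force'
python3 -m pendant '0 0 0.5 0 0 0;0 0 0 0 0 0;0 0 0 0 0 0'|grep -E 'tcp|force'
```

```text
tcp_pos: [0.4528, 0.3182, 0.2513]
wrist_force: [0.4, -0.2, -3.7]
grip_force: 63.4
tcp_pos: [0.4528, 0.3182, 0.2508]
wrist_force: [-1.1, 0.3, -3.3]
grip_force: 63.4
tcp_pos: [0.4528, 0.3182, 0.2503]
wrist_force: [0.2, 0.3, -3.5]
grip_force: 63.4
tcp_pos: [0.4529, 0.3182, 0.2501]
wrist_force: [-1.3, -1.2, 1.9]
grip_force: 63.8
```

```bash

python3 -m pendant '0 0 0 0 0 0;0 0 0 0 0 0;0 0 0 0 0 0;0 0 0 0 0 0;0 0 0 0 0 0;0 0 0 0 0 0' 1|grep -E 'tcp|force|width'
python3 -m pendant '0 0 -15 0 0 0;0 0 -30 0 0 0;0 0 -40 0 0 0;0 0 -40 0 0 0;0 0 -35 0 0 0;0 0 0 0 0 0;0 0 0 0 0 0' |grep -E 'tcp|force'
python3 - <<'E'
from h import *
for n in('side',):
    im,d=env.get_image(n);cv2.imwrite(f'pics/{n}3.png',im[...,::-1]);np.save(n+'3.npy',d)
    w=cloud(n,d);z=w[...,2];near=lambda c,r:np.hypot(w[...,0]-c[0],w[...,1]-c[1])<r
    for nm,c,r in(('filter',(.555,.321),.031),('aer',(.453,.318),.025)):
        for a,b in((.02,.05),(.06,.1)):
            p=w[near(c,.045)&(z>a)&(z<b)][:,:2];print(nm,circ(p,r) if len(p)>10 else len(p))
E
python3 go.py 0.569 -0.0985 0.30 -0.195
```

```text
tcp_pos: [0.4528, 0.3182, 0.2498]
wrist_force: [-0.6, -0.1, 1.4]
grip_width: 0.0852
grip_force: 0.0
tcp_pos: [0.4529, 0.3182, 0.4116]
wrist_force: [0.6, 0.3, -0.2]
grip_force: 0.0
filter (array([0.5553, 0.3207]), np.float64(0.001306676680071417), 295)
filter (array([0.5553, 0.3208]), np.float64(0.001452095588799591), 430)
aer (array([0.4526, 0.3181]), np.float64(0.001276754772247116), 250)
aer (array([0.4526, 0.3182]), np.float64(0.0013342950917503572), 375)
t 17.4167 tcp [0.4527 0.3181 0.4098] yaw -0.1947 w 0.0849 gf 0.0 F [ 0.723  -0.4624 -0.5468] zaxis [ 0.0005  0.0003 -1.    ]
shift mm [194.7022 386.2574 109.7337] turn z 0.0003
```

```bash

python3 -m pendant '16 32 0 0 0 0;16 32 0 0 0 0;16 32 0 0 0 0;16 32 0 0 0 0;16 32 0 0 0 0;16 32 0 0 0 0;16 32 0 0 0 0;16 32 0 0 0 0' |grep -E 'tcp'
python3 -m pendant '16 32 0 0 0 0;16 32 30 0 0 0;16 32 30 0 0 0;16 32 30 0 0 0;3 2 20 0 0 0;0 0 0 0 0 0;0 0 0 0 0 0' |grep -E 'tcp'
python3 - <<'E'
from h import *
i=env.camera_info('wrist');im,d=env.get_image('wrist')
w=cloud('wrist',d,i);z=w[...,2]
near=lambda c,r:np.hypot(w[...,0]-c[0],w[...,1]-c[1])<r
p=w[near((.569,-.0985),.038)&(z>.025)&(z<.037)];print(len(p),cv2.minEnclosingCircle(p[:,:2].astype(np.float32)),np.median(p[:,2]))
print('floor',np.nanmedian(z[near((.53,-.09),.01)]))
T,dt=env.get_image('top');cv2.imwrite('pics/top4.png',T[...,::-1]);np.save('top4.npy',dt)
g=cv2.imread('pics/top0.png')[200:340,430:540];cv2.imwrite('pics/tray.png',cv2.resize(g,None,fx=5,fy=4.2857,interpolation=cv2.INTER_CUBIC))
print(cv2.imread('pics/tray.png').shape)
E
python3 go.py 0.569 -0.0985 0.180 -0.195
```

```text
tcp_pos: [0.5288, 0.0405, 0.408]
tcp_pos: [0.5659, -0.087, 0.3077]
4921 ((0.5689828991889954, -0.09860104322433472), 0.030578751116991043) 0.032570551905963724
floor 0.004239534269850076
(600, 550, 3)
t 18.7667 tcp [ 0.5664 -0.0863  0.3102] yaw -0.1940 w 0.0856 gf 0.0 F [-0.2117  0.3024  0.1891] zaxis [ 0.0003  0.0001 -1.    ]
shift mm [  4.8534  11.4421 130.1639] turn z 0.0010
```

View pics/tray.png

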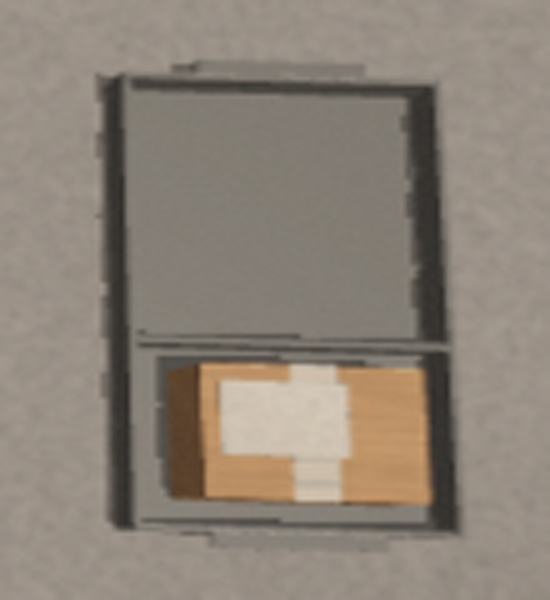

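The crop shows the tray's empty part: rim corners at crop px (120,76), (437,85), (450,348) and (131,342), in the upper part, with the picked carton below. Descend over the pulley and compute the tray place.

```bash

python3 - <<'E'
from h import *
c=np.array([(120,76),(437,85),(450,348),(131,342)],float);px=c/[5,600/140]+[430,200]
r=ray('top',px,.028);print(r,r.mean(0))
w=cloud('side',np.load('side3.npy'));z=w[...,2]
m=(z>.022)&(z<.034)&(w[...,1]<-.24)&(w[...,1]>-.46)&(w[...,0]>.5)&(w[...,0]<.68);p=w[m][:,:2].astype(np.float32)
print('side rim',p.min(0),p.max(0),cv2.minAreaRect(p))
E
python3 -m pendant '5 11 30 0 0 0.001;0 0 30 0 0 0;0 0 30 0 0 0;0 0 15 0 0 0;0 0 0 0 0 0;0 0 0 0 0 0' 1|grep -E 'tcp|force'
python3 go.py 0.569 -0.0985 0.180 -0.195
```

```text
[[ 0.6051 -0.2791  0.028 ]
 [ 0.5984 -0.4104  0.028 ]
 [ 0.4704 -0.4034  0.028 ]
 [ 0.4752 -0.2745  0.028 ]] [ 0.5373 -0.3418  0.028 ]
side rim [ 0.5001 -0.412 ] [ 0.6142 -0.2732] ((0.5558435916900635, -0.3428100347518921), (0.13514824211597443, 0.11530721187591553), 87.91482543945312)
tcp_pos: [0.5695, -0.0982, 0.2055]
wrist_force: [0.5, 0.4, 0.4]
grip_force: 0.0
t 19.2667 tcp [ 0.5695 -0.0982  0.2055] yaw -0.1947 w 0.0857 gf 0.0 F [0.5378 0.4201 0.4105] zaxis [ 0.0006 -0.0001 -1.    ]
shift mm [-0.4159  0.3715 25.5179] turn z 0.0003
```

```bash

python3 - <<'E'
from h import *
i=env.camera_info('wrist');s=env.read_state();im,d=env.get_image('wrist')
w=cloud('wrist',d,i);q=(w-s['tcp_pos'])@s['tool_rot']
m=(abs(q[...,0])<.02)&(abs(q[...,1])>.03)&(abs(q[...,1])<.065)&(q[...,2]<.19)&(w[...,2]>.04)
m[:290]=False
p=q[m];print(len(p),np.percentile(p[:,2],[50,90,97,99.5,100]));
for s0 in(-1,1):
    k=p[np.sign(p[:,1])==s0];j=np.argsort(k[:,2])[-8:];print(k[j])
E
```

```text
33191 [0.1042 0.1363 0.1494 0.1562 0.1598]
[[-0.0002 -0.0419  0.1587]
 [-0.0037 -0.0418  0.1587]
 [-0.0044 -0.0419  0.1591]
 [ 0.0054 -0.0419  0.1591]
 [ 0.0058 -0.0419  0.1591]
 [-0.0015 -0.0421  0.1592]
 [-0.007  -0.0422  0.1592]
 [ 0.0003 -0.0421  0.1595]]
[[-0.0037  0.0435  0.1588]
 [ 0.0011  0.0439  0.1589]
 [ 0.0001  0.0436  0.159 ]
 [ 0.001   0.0435  0.1591]
 [-0.0059  0.0437  0.1591]
 [ 0.0043  0.0437  0.1593]
 [-0.0016  0.0438  0.1593]
 [-0.0049  0.0438  0.1598]]
```

Open tips are at 160 mm, so 173 is the shut value and TCP 0.178 is safe.

```bash

python3 -m pendant '-0.4 0.4 15 0 0 0;0 0 11 0 0 0;0 0 0 0 0 0;0 0 0 0 0 0'|grep -E 'tcp|force'
python3 -m pendant '0 0 0 0 0 0;0 0 0 0 0 0;0 0 0 0 0 0;0 0 0 0 0 0;0 0 0 0 0 0;0 0 0 0 0 0;0 0 0 0 0 0' -1
python3 -m pendant '0 0 -15 0 0 0;0 0 -30 0 0 0;0 0 -30 0 0 0;0 0 -30 0 0 0;0 0 -15 0 0 0;0 0 0 0 0 0;0 0 0 0 0 0'|grep -E 'tcp|force|width'
python3 go.py 0.538 -0.342 0.300 -0.195
```

```text
tcp_pos: [0.5688, -0.0991, 0.179]
wrist_force: [-0.2, 0.5, -0.1]
grip_force: 0.0
t: 20.23
tcp_pos: [0.569, -0.0992, 0.1798]
tool_rot: [[0.981, -0.195, 0.001], [-0.195, -0.981, -0.0], [0.001, -0.0, -1.0]]
wrist_force: [-2.5, 1.8, 9.2]
grip_width: 0.0586
grip_force: 63.4
tcp_pos: [0.5685, -0.0992, 0.2986]
wrist_force: [-0.7, 0.9, -2.5]
grip_width: 0.0578
grip_force: 65.7
t 20.8167 tcp [ 0.5685 -0.0992  0.2986] yaw -0.1958 w 0.0578 gf 65.7 F [-0.7408  0.8722 -2.4872] zaxis [ 0.0009 -0.0002 -1.    ]
shift mm [ 17.3247 244.123   -1.3494] turn z -0.0008
```

```bash

python3 -m pendant '1 17 0 0 0 0;3 35 0 0 0 0;3 35 0 0 0 0;3 35 0 0 0 0;3 35 0 0 0 0;3 35 0 0 0 0;1 35 0 0 0 0;0 17 0 0 0 0'|grep -E 'tcp|force|width'
python3 -m pendant '0 0 20 0 0 0;0 0 30 0 0 0;0 0 30 0 0 0;0 0 20 0 0 0;0 0 8 0 0 0;0 0 0 0 0 0;0 0 0 0 0 0'|grep -E 'tcp|force|width'
python3 go.py 0.538 -0.342 0.180 -0.195
```

```text
tcp_pos: [0.5366, -0.3451, 0.2961]
wrist_force: [-0.1, -1.2, -3.5]
grip_width: 0.0581
grip_force: 65.8
tcp_pos: [0.538, -0.3417, 0.1903]
wrist_force: [0.0, -0.9, -2.9]
grip_width: 0.0581
grip_force: 65.9
t 22.0667 tcp [ 0.538  -0.3417  0.1903] yaw -0.1957 w 0.0581 gf 65.9 F [ 0.0214 -0.8591 -2.8687] zaxis [-0.0005  0.0005 -1.    ]
shift mm [ 0.0857  0.2622 10.3321] turn z -0.0007
```

```bash

python3 -m pendant '0 0 3 0 0 0;0 0 3 0 0 0;0 0 2 0 0 0;0 0 1 0 0 0;0 0 0 0 0 0;0 0 0 0 0 0'|grep -E 'tcp|force'
python3 -m pendant '0 0 0.5 0 0 0;0 0 0 0 0 0;0 0 0 0 0 0'|grep -E 'tcp|force'
python3 -m pendant '0 0 0.5 0 0 0;0 0 0 0 0 0;0 0 0 0 0 0'|grep -E 'tcp|force'
python3 -m pendant '0 0 0.4 0 0 0;0 0 0 0 0 0;0 0 0 0 0 0'|grep -E 'tcp|force'
```

```text
tcp_pos: [0.5379, -0.3419, 0.1817]
wrist_force: [0.4, -0.4, -2.6]
grip_force: 65.9
tcp_pos: [0.5379, -0.3419, 0.181]
wrist_force: [0.9, 0.3, -3.0]
grip_force: 65.9
tcp_pos: [0.5379, -0.3418, 0.1804]
wrist_force: [-0.4, -0.2, -2.6]
grip_force: 65.9
tcp_pos: [0.5379, -0.3419, 0.1801]
wrist_force: [-0.1, 0.3, -2.3]
grip_force: 65.9
```

```bash

python3 -m pendant '0 0 0.5 0 0 0;0 0 0 0 0 0;0 0 0 0 0 0'|grep -E 'tcp|force'
python3 -m pendant '0 0 0.4 0 0 0;0 0 0 0 0 0;0 0 0 0 0 0'|grep -E 'tcp|force'
```

```text
tcp_pos: [0.5379, -0.3419, 0.1799]
wrist_force: [-2.5, 1.5, 1.9]
grip_force: 66.5
tcp_pos: [0.5379, -0.3419, 0.1799]
wrist_force: [-3.6, 2.4, 7.0]
grip_force: 66.9
```

```bash

python3 -m pendant '0 0 -0.4 0 0 0;0 0 0 0 0 0'|grep -E 'tcp|force'
python3 -m pendant '0 0 0 0 0 0;0 0 0 0 0 0;0 0 0 0 0 0;0 0 0 0 0 0;0 0 0 0 0 0' 0.65|grep -E 'tcp|force|width'
python3 -m pendant '0 0 -10 0 0 0;0 0 -30 0 0 0;0 0 -40 0 0 0;0 0 -40 0 0 0;0 0 -40 0 0 0;0 0 -40 0 0 0;0 0 -25 0 0 0;0 0 0 0 0 0' |grep -E 'tcp|force'
python3 - <<'E'
from h import *
im,d=env.get_image('side');cv2.imwrite('pics/side5.png',im[...,::-1]);np.save('side5.npy',d)
w=cloud('side',d);z=w[...,2];near=lambda c,r:np.hypot(w[...,0]-c[0],w[...,1]-c[1])<r
p=w[near((.538,-.342),.036)&(z>.024)&(z<.045)];print('pulley',len(p),cv2.minEnclosingCircle(p[:,:2].astype(np.float32)),np.median(p[:,2]))
A=np.c_[p[:,:2],np.ones(len(p))];print('slope',np.linalg.lstsq(A,p[:,2],rcond=None)[0])
for nm,c,r in(('filter',(.555,.321),.031),('aer',(.453,.318),.025)):
    p=w[near(c,.045)&(z>.02)&(z<.1)][:,:2];print(nm,circ(p,r) if len(p)>10 else len(p))
E
python3 go.py 0.4527 0.3182 0.41 -0.195
```

```text
tcp_pos: [0.5379, -0.3419, 0.1798]
wrist_force: [-2.0, 1.1, 4.2]
grip_force: 66.4
tcp_pos: [0.5379, -0.3419, 0.1795]
wrist_force: [-0.3, 0.7, 0.5]
grip_width: 0.0702
grip_force: 0.0
tcp_pos: [0.5382, -0.342, 0.412]
wrist_force: [0.3, 0.1, 0.1]
grip_force: 0.0
pulley 1775 ((0.5375624895095825, -0.3423804044723511), 0.030987627804279327) 0.03127251627983174
slope [0.0165 0.0186 0.0287]
filter (array([0.5552, 0.3209]), np.float64(0.0013965820935284256), 828)
aer (array([0.4524, 0.318 ]), np.float64(0.0013151334081774756), 716)
t 25.1167 tcp [ 0.5379 -0.3418  0.4086] yaw -0.1957 w 0.0708 gf 0.0 F [ 0.9159  0.3545 -1.5056] zaxis [ 0.0051 -0.0037 -1.    ]
shift mm [-211.9393 -630.8387   -4.3209] turn z -0.0007
```

View pics/side5.png

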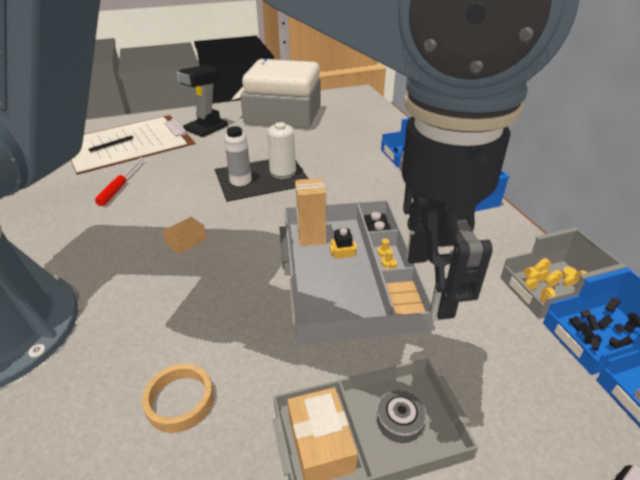

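The picture shows the pulley flat in the tray's empty part at (401,413), both cans upright on the mat at (237,157) and (282,152), and the carton and valve untouched. Now fetch the aerosol.

```bash

python3 -m pendant '-6 -18 0 0 0 0;-12 -36 0 0 0 0;-12 -36 0 0 0 0;-12 -36 0 0 0 0;-12 -36 0 0 0 0;-12 -36 0 0 0 0;-12 -36 0 0 0 0;-12 -36 0 0 0 0' 1 |grep -E 'tcp|force'
python3 -m pendant '-12 -36 0 0 0 0;-12 -36 0 0 0 0;-12 -36 0 0 0 0;-12 -36 0 0 0 0;-12 -36 0 0 0 0;-12 -36 0 0 0 0;-12 -36 0 0 0 0;-12 -36 0 0 0 0'|grep -E 'tcp|force'
python3 -m pendant '-12 -36 0 0 0 0;-10 -30 0 0 0 0;0 0 0 0 0 0;0 0 0 0 0 0'|grep -E 'tcp|force'
python3 go.py 0.4528 0.3182 0.250 -0.195
```

```text
tcp_pos: [0.5012, -0.0578, 0.4038]
wrist_force: [0.2, 0.3, 0.6]
grip_force: 0.0
tcp_pos: [0.463, 0.2434, 0.4039]
wrist_force: [0.9, -1.1, -0.4]
grip_force: 0.0
tcp_pos: [0.4546, 0.3117, 0.4036]
wrist_force: [-0.8, -0.7, -0.5]
grip_force: 0.0
t 26.7833 tcp [0.4546 0.3117 0.4036] yaw -0.1932 w 0.0850 gf 0.0 F [-0.7709 -0.7125 -0.5051] zaxis [-0.0016 -0.001  -1.    ]
shift mm [ -2.7786  -6.2213 153.5642] turn z 0.0018
```

```bash

python3 -m pendant '-2.7 -6.2 20 0 0 0.001;0 0 30 0 0 0;0 0 30 0 0 0;0 0 30 0 0 0;0 0 25 0 0 0;0 0 10 0 0 0;0 0 5 0 0 0;0 0 0 0 0 0'|grep -E 'tcp|force'
python3 -m pendant '0 0 0 0 0 0'|grep -E force
python3 go.py 0.4528 0.3182 0.250 -0.195
```

```text
tcp_pos: [0.454, 0.3167, 0.2543]
wrist_force: [-0.7, -0.8, -0.3]
grip_force: 0.0
wrist_force: [1.8, -0.4, -0.4]
grip_force: 0.0
t 27.5333 tcp [0.4543 0.3172 0.2557] yaw -0.1972 w 0.0858 gf 0.0 F [ 1.8484 -0.4277 -0.3746] zaxis [ 0.0013  0.0007 -1.    ]
shift mm [-1.664  -0.7195  5.7416] turn z -0.0022
```

```bash

python3 -m pendant '-1.5 -0.7 4 0 0 0;0 0 0 0 0 0;0 0 0 0 0 0'|grep -E 'tcp|force'
python3 go.py 0.4528 0.3182 0.250 -0.195
python3 -m pendant '0 0 0 0 0 0;0 0 0 0 0 0;0 0 0 0 0 0;0 0 0 0 0 0;0 0 0 0 0 0;0 0 0 0 0 0;0 0 0 0 0 0;0 0 0 0 0 0' -1
python3 go.py 0.4528 0.3182 0.250 -0.195
```

```text
tcp_pos: [0.4525, 0.3184, 0.2512]
wrist_force: [0.8, -0.4, 0.1]
grip_force: 0.0
t 27.7833 tcp [0.4525 0.3184 0.2512] yaw -0.1966 w 0.0854 gf 0.0 F [ 0.8322 -0.4414  0.1333] zaxis [ 0.0007  0.0004 -1.    ]
shift mm [0.356  0.1039 1.1645] turn z -0.0016
t: 28.45
tcp_pos: [0.4527, 0.3184, 0.2511]
tool_rot: [[0.981, -0.195, 0.001], [-0.195, -0.981, 0.0], [0.001, -0.001, -1.0]]
wrist_force: [-0.7, 0.6, 5.6]
grip_width: 0.0483
grip_force: 62.9
t 28.45 tcp [0.4527 0.3184 0.2511] yaw -0.1968 w 0.0483 gf 62.9 F [-0.7463  0.6002  5.6123] zaxis [ 0.0009  0.0005 -1.    ]
shift mm [0.1525 0.1504 1.1438] turn z -0.0018
```

```bash

python3 -m pendant '0 0 -15 0 0 0;0 0 -30 0 0 0;0 0 -30 0 0 0;0 0 -30 0 0 0;0 0 -30 0 0 0;0 0 -15 0 0 0;0 0 0 0 0 0'|grep -E 'tcp|force'
python3 -m pendant '5 15 0 0 0 0;10 32 0 0 0 0;10 32 0 0 0 0;10 32 0 0 0 0;10 32 0 0 0 0;10 32 0 0 0 0;10 32 0 0 0 0;10 32 0 0 0 0'|grep -E 'tcp|force'
python3 -m pendant '10 32 0 0 0 0;10 32 0 0 0 0;10 32 0 0 0 0;10 32 0 0 0 0;10 32 0 0 0 0;10 32 0 0 0 0;3 12 0 0 0 0;0 0 0 0 0 0'|grep -E 'tcp|force'
python3 -m pendant '0 0 0 0 0 0;0 0 0 0 0 0'|grep -E 'force'
python3 go.py 0.5015 -0.138 0.2501 -0.195
```

```text
tcp_pos: [0.4527, 0.3185, 0.4037]
wrist_force: [0.2, 0.1, -3.3]
grip_force: 63.2
tcp_pos: [0.4788, 0.0676, 0.3989]
wrist_force: [1.1, 0.1, -2.8]
grip_force: 63.2
tcp_pos: [0.501, -0.1454, 0.3988]
wrist_force: [-0.2, 0.8, -2.7]
grip_force: 63.4
wrist_force: [0.1, 0.1, -2.7]
grip_force: 63.4
t 30.5333 tcp [ 0.501  -0.1423  0.3997] yaw -0.1964 w 0.0484 gf 63.4 F [ 0.1009  0.0521 -2.7485] zaxis [-0.0015  0.0009 -1.    ]
shift mm [ -0.0934  -4.1856 149.59  ] turn z -0.0014
```

```bash

python3 -m pendant '0 -4 20 0 0 -0.001;0 0 30 0 0 0;0 0 30 0 0 0;0 0 30 0 0 0;0 0 20 0 0 0;0 0 8 0 0 0;0 0 0 0 0 0;0 0 0 0 0 0'|grep -E 'tcp|force'
python3 -m pendant '0 0 2 0 0 0;0 0 0 0 0 0;0 0 0 0 0 0;0 0 0 0 0 0'|grep -E 'tcp|force'
python3 go.py 0.5015 -0.138 0.2501 -0.195
```

```text
tcp_pos: [0.5023, -0.1387, 0.2632]
wrist_force: [-0.0, -1.1, -2.2]
grip_force: 63.4
tcp_pos: [0.5021, -0.1393, 0.2613]
wrist_force: [1.0, 0.5, -3.7]
grip_force: 63.4
t 31.5333 tcp [ 0.5021 -0.1393  0.2613] yaw -0.1959 w 0.0480 gf 63.4 F [ 0.9838  0.4589 -3.6518] zaxis [ 0.0011 -0.0004 -1.    ]
shift mm [-0.8486 -1.1331 11.1703] turn z -0.0009
```

```bash

python3 -m pendant '-0.6 -1.1 3 0 0 0;0 0 3 0 0 0;0 0 2 0 0 0;0 0 1.3 0 0 0;0 0 0 0 0 0;0 0 0 0 0 0;0 0 0 0 0 0'|grep -E 'tcp|force'
python3 go.py 0.5015 -0.138 0.2501 -0.195
python3 -m pendant '0 0 0.6 0 0 0;0 0 0 0 0 0;0 0 0 0 0 0'|grep -E 'tcp|force'
python3 -m pendant '0 0 0.5 0 0 0;0 0 0 0 0 0;0 0 0 0 0 0'|grep -E 'tcp|force'
```

```text
tcp_pos: [0.5016, -0.1381, 0.2513]
wrist_force: [1.0, -0.1, -3.2]
grip_force: 63.4
t 32.1167 tcp [ 0.5016 -0.1381  0.2513] yaw -0.1958 w 0.0485 gf 63.4 F [ 0.9614 -0.1469 -3.1835] zaxis [ 0.  0. -1.]
shift mm [-0.1392 -0.027   1.1888] turn z -0.0008
tcp_pos: [0.5016, -0.138, 0.2507]
wrist_force: [-0.7, -0.7, -4.2]
grip_force: 63.4
tcp_pos: [0.5016, -0.138, 0.2502]
wrist_force: [0.2, -0.3, -3.2]
grip_force: 63.6
```

```bash

python3 -m pendant '0 0 0.5 0 0 0;0 0 0 0 0 0;0 0 0 0 0 0'|grep -E 'tcp|force'
python3 -m pendant '0 0 0.2 0 0 0;0 0 0 0 0 0;0 0 0 0 0 0'|grep -E 'tcp|force'
```

```text
tcp_pos: [0.5017, -0.138, 0.2501]
wrist_force: [-1.6, 0.5, 5.9]
grip_force: 64.2
tcp_pos: [0.5017, -0.1381, 0.2501]
wrist_force: [-3.1, 1.5, 7.5]
grip_force: 64.7
```

Contact at 0.2501, as predicted. Release, check, and go to the filter.

```bash

python3 -m pendant '0 0 -0.4 0 0 0;0 0 0 0 0 0'|grep -E 'tcp|force'
python3 -m pendant '0 0 0 0 0 0;0 0 0 0 0 0;0 0 0 0 0 0;0 0 0 0 0 0;0 0 0 0 0 0;0 0 0 0 0 0' 1|grep -E 'tcp|force|width'
python3 -m pendant '0 0 -15 0 0 0;0 0 -30 0 0 0;0 0 -40 0 0 0;0 0 -40 0 0 0;0 0 -30 0 0 0;0 0 0 0 0 0;0 0 0 0 0 0' |grep -E 'tcp|force'
python3 - <<'E'
from h import *
im,d=env.get_image('side');cv2.imwrite('pics/side6.png',im[...,::-1]);np.save('side6.npy',d)
w=cloud('side',d);z=w[...,2];near=lambda c,r:np.hypot(w[...,0]-c[0],w[...,1]-c[1])<r
for nm,c,r in(('filter',(.555,.321),.031),('aer',(.5013,-.138),.025)):
  for a,b in((.055,.08),(.08,.1)):
    p=w[near(c,.045)&(z>a)&(z<b)][:,:2];print(nm,circ(p,r) if len(p)>10 else len(p))
E
python3 go.py 0.5553 0.321 0.41 -0.195
```

```text
tcp_pos: [0.5017, -0.138, 0.2501]
wrist_force: [-1.6, 0.6, 4.7]
grip_force: 64.1
tcp_pos: [0.5016, -0.138, 0.2498]
wrist_force: [-0.7, 0.5, 0.1]
grip_width: 0.0853
grip_force: 0.0
tcp_pos: [0.5016, -0.138, 0.4062]
wrist_force: [-0.3, -0.1, -0.3]
grip_force: 0.0
filter (array([0.5553, 0.3208]), np.float64(0.0014352375065624), 264)
filter (array([0.555 , 0.3205]), np.float64(0.0012995353399469839), 211)
aer (array([ 0.5013, -0.1383]), np.float64(0.0006904802895823324), 383)
aer (array([ 0.5014, -0.1382]), np.float64(0.0007338478361264756), 342)
t 34.4167 tcp [ 0.5014 -0.138   0.4046] yaw -0.1958 w 0.0855 gf 0.0 F [-0.3899 -0.0161  0.0337] zaxis [ 0.0002 -0.0001 -1.    ]
shift mm [ -36.4081 -460.6808   -5.3733] turn z -0.0008
```

```bash

python3 -m pendant '-3 -30 0 0 0 -0.001;-3 -38 0 0 0 0;-3 -38 0 0 0 0;-3 -38 0 0 0 0;-3 -38 0 0 0 0;-3 -38 0 0 0 0;-3 -38 0 0 0 0;-3 -38 0 0 0 0' |grep -E tcp
python3 -m pendant '-3 -38 0 0 0 0;-3 -38 0 0 0 0;-3 -38 0 0 0 0;-3 -38 0 0 0 0;0 -12 0 0 0 0;0 0 0 0 0 0;0 0 0 0 0 0;0 0 0 0 0 0' |grep -E tcp
python3 go.py 0.5553 0.321 0.244 -0.195
```

```text
tcp_pos: [0.5351, 0.1589, 0.403]
tcp_pos: [0.5554, 0.3192, 0.4038]
t 35.75 tcp [0.5554 0.3192 0.4038] yaw -0.1955 w 0.0857 gf 0.0 F [ 0.8848 -0.0762  0.633 ] zaxis [-0.0017 -0.0011 -1.    ]
shift mm [ -0.2009  -2.0121 159.7888] turn z -0.0005
```

```bash

python3 -m pendant '-0.2 -2 20 0 0 0;0 0 30 0 0 0;0 0 30 0 0 0;0 0 30 0 0 0;0 0 28 0 0 0;0 0 15 0 0 0;0 0 0 0 0 0;0 0 0 0 0 0'|grep -E 'tcp|force'
python3 -m pendant '0 0 2 0 0 0;0 0 0 0 0 0;0 0 0 0 0 0'|grep -E force
python3 go.py 0.5553 0.321 0.244 -0.195
```

```text
tcp_pos: [0.5557, 0.3211, 0.2518]
wrist_force: [0.3, -0.4, 0.7]
grip_force: 0.0
wrist_force: [0.3, 0.0, 0.5]
grip_force: 0.0
t 36.6667 tcp [0.5558 0.3221 0.2512] yaw -0.1950 w 0.0853 gf 0.0 F [0.2529 0.0398 0.4909] zaxis [ 0.0017  0.0008 -1.    ]
shift mm [-0.2937  1.2262  7.153 ] turn z -0.0000
```

```bash

python3 -m pendant '-0.3 0.9 6 0 0 0;0 0 0 0 0 0;0 0 0 0 0 0;0 0 0 0 0 0'|grep -E 'tcp|force'
python3 go.py 0.5553 0.321 0.244 -0.195
python3 -m pendant '0 0 0 0 0 0;0 0 0 0 0 0;0 0 0 0 0 0;0 0 0 0 0 0;0 0 0 0 0 0;0 0 0 0 0 0;0 0 0 0 0 0;0 0 0 0 0 0' -1
python3 go.py 0.5553 0.321 0.244 -0.195
```

```text
tcp_pos: [0.5551, 0.3214, 0.2439]
wrist_force: [-0.1, 0.6, 0.2]
grip_force: 0.0
t 37.0 tcp [0.5551 0.3214 0.2439] yaw -0.1948 w 0.0852 gf 0.0 F [-0.13    0.606   0.1926] zaxis [-0.0001 -0.     -1.    ]
shift mm [ 0.3262  0.3746 -0.1368] turn z 0.0002
t: 37.67
tcp_pos: [0.5552, 0.3214, 0.2444]
tool_rot: [[0.981, -0.194, 0.001], [-0.194, -0.981, 0.0], [0.001, -0.0, -1.0]]
wrist_force: [-1.4, -2.1, 5.7]
grip_width: 0.0606
grip_force: 65.7
t 37.6667 tcp [0.5552 0.3214 0.2444] yaw -0.1948 w 0.0606 gf 65.7 F [-1.3922 -2.0726  5.6643] zaxis [ 0.0006  0.0002 -1.    ]
shift mm [0.1742 0.378  0.367 ] turn z 0.0002
```

```bash

python3 -m pendant '0 0 -15 0 0 0;0 0 -30 0 0 0;0 0 -30 0 0 0;0 0 -30 0 0 0;0 0 -30 0 0 0;0 0 -15 0 0 0;0 0 0 0 0 0;0 0 0 0 0 0'|grep -E 'tcp|force'
python3 -m pendant '3 15 0 0 0 0;3 30 0 0 0 0;3 30 0 0 0 0;3 30 0 0 0 0;3 30 0 0 0 0;3 30 0 0 0 0;3 30 0 0 0 0;3 30 0 0 0 0'|grep -E 'tcp|force'
python3 -m pendant '3 30 0 0 0 0;3 30 0 0 0 0;3 30 0 0 0 0;3 30 0 0 0 0;0 15 0 0 0 0;0 0 0 0 0 0;0 0 0 0 0 0;0 0 0 0 0 0'|grep -E 'tcp|force'
python3 go.py 0.521 -0.0385 0.2434 -0.195
```

```text
tcp_pos: [0.5549, 0.3213, 0.3932]
wrist_force: [-0.3, -0.2, -4.3]
grip_force: 66.5
tcp_pos: [0.5342, 0.0941, 0.3917]
wrist_force: [0.4, -0.3, -3.4]
grip_force: 66.6
tcp_pos: [0.5204, -0.0385, 0.3927]
wrist_force: [-0.3, 0.4, -5.0]
grip_force: 66.7
t 39.6667 tcp [ 0.5204 -0.0385  0.3927] yaw -0.1950 w 0.0603 gf 66.7 F [-0.2902  0.4234 -4.9759] zaxis [-0.002   0.0005 -1.    ]
shift mm [  0.8521  -0.0959 149.3291] turn z 0.0000
```

```bash

python3 -m pendant '0.5 0 20 0 0 0;0 0 30 0 0 0;0 0 30 0 0 0;0 0 30 0 0 0;0 0 20 0 0 0;0 0 10 0 0 0;0 0 0 0 0 0;0 0 0 0 0 0'|grep -E 'tcp|force'
python3 -m pendant '0 0 1 0 0 0;0 0 0 0 0 0;0 0 0 0 0 0;0 0 0 0 0 0'|grep -E 'tcp|force'
python3 go.py 0.521 -0.0385 0.2434 -0.195
```

```text
tcp_pos: [0.5215, -0.0384, 0.2542]
wrist_force: [0.3, -0.4, -3.4]
grip_force: 66.7
tcp_pos: [0.5213, -0.0389, 0.2536]
wrist_force: [-0.2, -0.3, -4.4]
grip_force: 66.7
t 40.6667 tcp [ 0.5213 -0.0389  0.2536] yaw -0.1948 w 0.0601 gf 66.7 F [-0.1707 -0.3384 -4.3834] zaxis [ 0.0012 -0.0002 -1.    ]
shift mm [-0.4191 -0.3035 10.2064] turn z 0.0002
```

```bash

python3 -m pendant '-0.3 -0.3 3 0 0 0;0 0 3 0 0 0;0 0 1.7 0 0 0;0 0 1 0 0 0;0 0 0 0 0 0;0 0 0 0 0 0;0 0 0 0 0 0'|grep -E 'tcp|force'
python3 go.py 0.521 -0.0385 0.2434 -0.195
python3 -m pendant '0 0 0.6 0 0 0;0 0 0 0 0 0;0 0 0 0 0 0'|grep -E 'tcp|force'
python3 -m pendant '0 0 0.5 0 0 0;0 0 0 0 0 0;0 0 0 0 0 0'|grep -E 'tcp|force'
```

```text
tcp_pos: [0.521, -0.0385, 0.2442]
wrist_force: [0.3, -0.3, -2.6]
grip_force: 66.7
t 41.25 tcp [ 0.521  -0.0385  0.2442] yaw -0.1948 w 0.0602 gf 66.7 F [ 0.3345 -0.2691 -2.5754] zaxis [ 0.0001  0.     -1.    ]
shift mm [-0.0106  0.0166  0.8131] turn z 0.0002
tcp_pos: [0.521, -0.0385, 0.2436]
wrist_force: [0.1, 0.3, -4.4]
grip_force: 66.7
tcp_pos: [0.5211, -0.0385, 0.2434]
wrist_force: [-1.0, 0.2, 2.2]
grip_force: 67.1
```

Seated at 0.2434. Release, rise, and verify everything.

```bash

python3 -m pendant '0 0 0 0 0 0;0 0 0 0 0 0;0 0 0 0 0 0;0 0 0 0 0 0;0 0 0 0 0 0;0 0 0 0 0 0' 1|grep -E 'tcp|force|width'
python3 -m pendant '0 0 -15 0 0 0;0 0 -30 0 0 0;0 0 -40 0 0 0;0 0 -40 0 0 0;0 0 -40 0 0 0;0 0 -20 0 0 0;0 0 0 0 0 0;0 0 0 0 0 0' |grep -E 'tcp|force'
python3 - <<'E'
from h import *
im,d=env.get_image('side');cv2.imwrite('pics/side7.png',im[...,::-1])
w=cloud('side',d);z=w[...,2];near=lambda c,r:np.hypot(w[...,0]-c[0],w[...,1]-c[1])<r
for nm,c,r in(('filter',(.5209,-.0387),.031),('aer',(.5013,-.138),.025)):
  for a,b in((.055,.08),(.08,.1)):
    p=w[near(c,.045)&(z>a)&(z<b)][:,:2];print(nm,circ(p,r) if len(p)>10 else len(p))
p=w[near((.538,-.342),.036)&(z>.024)&(z<.045)];print('pulley',cv2.minEnclosingCircle(p[:,:2].astype(np.float32)),np.median(p[:,2]))
w0=cloud('side',np.load('side0.npy'))
for nm,c,r,zl in(('carton',(.54,.06),.04,.11),('valve',(.585,-.003),.025,.045)):
  for q in(w0,w):
    k=(np.hypot(q[...,0]-c[0],q[...,1]-c[1])<r)&(q[...,2]>zl)&(q[...,2]<.14);print(nm,k.sum(),q[k].mean(0))
E
```

```text
tcp_pos: [0.521, -0.0385, 0.2431]
wrist_force: [-0.5, 0.3, -1.0]
grip_width: 0.0853
grip_force: 0.0
tcp_pos: [0.5208, -0.0385, 0.4288]
wrist_force: [0.8, 0.5, -0.5]
grip_force: 0.0
filter (array([ 0.5211, -0.039 ]), np.float64(0.0005494684754167035), 173)
filter (array([ 0.5211, -0.0391]), np.float64(0.0008041786955126344), 314)
aer (array([ 0.5013, -0.1384]), np.float64(0.00066843639944038), 391)
aer (array([ 0.5013, -0.1381]), np.float64(0.000684397799300294), 338)
pulley ((0.5372520685195923, -0.34219062328338623), 0.03071753866970539) 0.03126239520789553
carton 552 [0.5428 0.0543 0.1195]
carton 546 [0.5428 0.0545 0.1196]
valve 179 [ 0.5853 -0.0045  0.0493]
valve 177 [ 0.5854 -0.0047  0.0493]
```

View pics/side7.png

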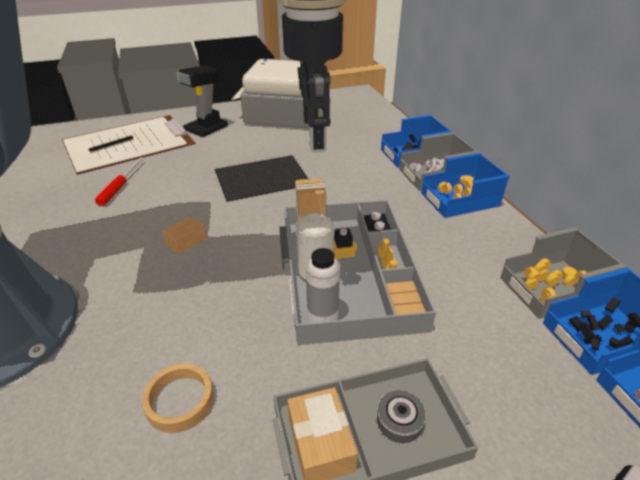

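The picture shows the filter (315,240) and aerosol (322,285) upright on their old spots, the pulley flat in the tray at (401,413), and the gripper clear of everything. Handing in.

```bash
python3 -c "
from bench import env
print(env.hand_in())"
```

```text
the job is handed in; nothing more can be done
None
```

The pulley lies flat in the order tray's empty compartment; the filter and aerosol are back upright within about 0.5 mm of where they stood, the carton and valve did not move, and I handed the job in at about 42 s of the 134 s allowed.

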